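Release the nodule from the chute pin

TASK

A black rubber lid has been parked on the pull knob of the chute's stop plunger: pick it off and set it down flat on a free spot of the fir board, without dropping or knocking it off. Then grip the knob, pull the plunger straight up as far as it goes so that the malachite nodule waiting behind its pin rolls down into the tray, and finish still holding the plunger fully up. Do not disturb the glass jar or the drying rack.

Things in the scene. Friction and masses are not known exactly. Their poses are not given: they have to be found in the camera images.
- board: scarred fir board lying level on the table, fixed, 560 (x) x 950 (y) x 18 mm thick; origin at the centre of its underside, so its top is 18 mm above the origin
- chute: fixed unit on the board: sorting shelf, sloped aluminium chute, bridge with plunger, tray. Origin on the board's top, straight below the plunger; z up; -x is the robot's side; the chute runs down at 20 degrees towards +y: from y -135 to 70 mm, 50 wide (44 inside), walls 25 high, floor 85 above the board at the plunger. Strip x -190 to -110, y -60 to 60 of this frame is always free bare board
- shelf (a point): centre of the top of the wooden sorting shelf at the chute's upper end, 134 mm above the board; shelf 190 (x) x 126 (y) mm, rim 22 mm higher; axes as the chute's
- bridge (a point): top centre of the steel bridge over the chute, on the plunger's axis, 142 mm above the board; bridge 76 (x) x 20 (y) mm; an 18 mm wide bushing stands 8 mm above it
- plunger (a joint): vertical spring plunger through the bridge; value = upward travel in m: 0 = home, its 9 mm pin 8 mm deep in the seat hole of the chute floor; 0.046 = fully up at its stop, the nodule can pass below. The spring pulls it home with 4 N at 0, 9 N at 0.046 (plus 0.7 N weight); it snaps back when let go
- knob (a point): plain steel pull knob on top of the plunger: upright cylinder, 28 mm diameter, 36 mm high, the point is its centre (182 mm above the board when home; 14 mm of bare shaft between its underside and the bushing). Moves up with the plunger
- lid_center (a point): black rubber jar lid, loose, 45 g: round, 20 mm thick; upper half a flange of 54 mm diameter, lower half a plug of 44 mm; the point is its centre, half-way up; z is its axis. It starts lying flat, flange up, on the knob's top
- nodule_center (a point): green malachite nodule, loose, a ball of about 30 mm diameter and 55 g; the point is its centre. It starts in the chute, resting against the uphill side of the pin
- tray (a point): centre of the inner floor of the aluminium tray (inside 144 x 164 mm, walls 34 mm above this point) at the chute's foot; axes as the chute's
- jar: open frosted glass jar, 68 mm diameter, 85 mm high, loose, origin at the centre of its underside; leave alone
- rack: drying rack of steel rods, 100 (x) x 120 (y) x 55 mm high, loose, origin at the centre of its footprint on the board; leave alone
Things that resemble listed ones, but are neither listed nor needed, are in the scene too. Of the things shaped like the part that bears lid_center, the black one is meant.

How it is judged:
On the way, in this order (a step that is already met when the one before it is completed fails the run):
1. the lid lies flat on the fir board, let go (z of lid_center in the frame of board between 0.022 and 0.031 m and x of lid_center in the frame of board between -0.28 and 0.28 m and y of lid_center in the frame of board between -0.475 and 0.475 m and angle between the z axis of lid_center and the z axis of board, either way round below 0.15 rad and contact force between the fingers and lid below 0.1 N), for 0.2 s.
2. the plunger is gripped and fully up (value of joint plunger above 0.041 m and contact force between the fingers and plunger above 2 N), for 0.3 s.
At the end, for the whole second after the job is handed in: The plunger is up by more than 41 of its 46 mm with the gripper's fingers on its knob, the nodule lies in the tray, and the lid lies flat (within 0.15 rad) on the fir board, not touched by the fingers (all of step 1 and all of step 2 and x of nodule_center in the frame of tray between -0.072 and 0.072 m and y of nodule_center in the frame of tray between -0.082 and 0.082 m and z of nodule_center in the frame of tray below 0.03 m); the arm keeps its last pose, push and grip.
It fails at once if the lid is dropped or knocked off (faster than 1 m/s out of the fingers) (linear speed of lid above 1 m/s and contact force between the fingers and lid below 0.05 N).
It fails at once if the jar is moved by more than 30 mm or tipped (distance of jar from where it was at the start of the episode above 0.03 m or angle between jar's own z axis and vertical above 0.4 rad).
It fails at once if the rack is moved by more than 30 mm or tipped (distance of rack from where it was at the start of the episode above 0.03 m or angle between rack's own z axis and vertical above 0.4 rad).
It also fails if it takes over 51 s, if anything falls off the work surface, if the arm or the gripper's body presses on something with over 40 N, if the wrist force passes 120 N, or if a joint passes its speed limit or range.

ROBOT

A 6-joint arm with a two-finger parallel gripper is mounted at the origin on the work surface. World frame = base frame: x ahead of the robot, y to its left, z up, the work surface at z = 0. Lengths are in m, angles in rad, forces in N, time in s.
With the tool pointing down it reaches from about 0.275 to 0.75 m from the base axis. Payload 10.2 kg.
Tool frame: the origin (TCP) lies at the very end of the fingers, on their centre line; the grasp point (between the pads) lies 19 mm behind it; z points along the fingers, x is the direction in which the jaws open and shut, and the axes are right-handed (so a half turn about z gives the same grasp; the last joint's range is limited). The gripper opens to 85 mm and grips with 20 to 120 N. Pads are 22 mm wide; open, the fingers measure 114 mm over their backs; the gripper's body (76 mm by 85 mm) begins 54 mm behind the grasp point. The pads swing forward as they close: fully open they stand 13 mm farther back than shut.
Start: joints at [-1.392, 0.313, 1.498, -0, 1.331, -0.223], TCP at [0.205, -0.483, 0.231] pointing down, gripper open.
Joint ranges: [-2.94, 2.94], [-0.97, 2.17], [0.19, 2.56], [-1.23, 4.37], [0.02, 3.11], [-2.88, 2.88]. Speed limits (rad/s): [2.39, 2.39, 3.01, 3.14, 3.14, 3.14].

INTERFACE

Orientations are given as a unit quaternion [w, x, y, z].
In Python, from bench import arm gives the robot as it stands. The module is installed in compiled form; this text tells all that it offers.
- The arm moves only by the tool carry_out, never from a script. Its arguments are lists of equal length, an entry for each row: "xyz": the shift along the tool's x, y, z in m, a list of three; "roll": the turn about the tool's z in rad. In form: {"xyz": [[x, y, z], ...], "roll": [roll, ...]}. A call has 1 to 20 rows; each row shifts and turns the commanded pose from where the row before left it, along the tool's axes as they then stand; what a row does not reach is not made up. A row lasts 1/12 s, in which the tool goes at most 41.7 mm and 7.16 degrees, less where a joint would pass 70% of its speed; a pose out of reach is approached as far as the arm can. A call is refused whole if a number of a shift passes 0.0417 or a number of a turn 0.125, either way. A call with a gripper value outside its range is refused whole. "gripper" is the opening, from 0 (shut) to 1 (fully open), set as the call begins (left out, the last holds). The fingers move at their own pace and stop on an object; the grip force is fixed at half the most. Time passes only in rows, so rows that do not move let the fingers close. It gives the time, the measured TCP pose, the force and the opening at its end, in the units of the state.
- arm.observe(): the state, without advancing time (a new reading comes with each control period).
- arm.grab_frame(name): name is "scene" or "top"; returns the picture (420x560x3 uint8, red, green, blue); there is no depth.
- arm.get_calibration(name): a dict with "vertical_fov" (degrees; the focal length in pixels is half the picture's height over the tangent of half this angle, whatever the lens; pixels are square), "cx", "cy" (the principal point, pixels), "k1" (the pictures are not rectified: a ray, as slopes to the right and down, at radius r is drawn at 1 + k1 r^2 times it, then the intrinsics apply), "eye" and "rotation" of the camera in the world. Camera axes: x right, y down, z forward; pixel columns grow to the right and rows downward; lengths in m; the calibration is good to about 2 mm. A picture is of the moment at which its call begins. get_calibration takes no time and is no camera call.
- arm.finish_job(): hands the job in, once; it reports no verdict.
The state is a dict: "t": time; "joint_pos": joint angles; "joint_velocities": joint speeds; "joint_torque": joint torques, N m; "ee_pos": TCP position; "orientation": TCP orientation; "contact_force": force on the tool from outside, world axes, zero at the start; "moment": the same for the moment, N m; "width": opening from 0.0 (shut) to 1.0 (fully open).
Only numpy, scipy, OpenCV 4.12 (cv2) and the standard library are available. Lean on these libraries where they do the work, as an engineer would, in place of code of your own. Each camera call takes 0.05 s, during which the arm holds its last target. There are 200 camera calls.

## Working session

There is one attempt and no reset: what is moved stays moved. The work goes in short steps, Python scripts to look and compute and a tool call to move; the robot and the scene stay as the last step left them, time stands still between calls to the robot, and variables do not carry over. Pictures are saved under pics/ and viewed, about 8 in all and at most 12, crops included, and the job is handed in when it is done.

Besides the shell and the picture viewer there is one more tool, called as name(argument=value, ...) on one line, values as JSON. carry_out: Moves the arm, as the interface text tells. Its arguments: {"type":"object","properties":{"xyz":{"type":"array","items":{"type":"array","items":{"type":"number"}}},"roll":{"type":"array","items":{"type":"number"}},"gripper":{"type":"number"}},"required":["xyz","roll"]}

```bash
mkdir -p pics; cat > h.py <<'E'
import numpy as np, cv2
from bench import arm
def K(n):
    c=arm.get_calibration(n); f=210/np.tan(np.radians(c["vertical_fov"])/2)
    return c,f
def ray(n,u,v):
    c,f=K(n); d=np.array([(u-c["cx"])/f,(v-c["cy"])/f]); p=d.copy()
    for _ in range(30): p=d/(1+c["k1"]*(p@p))
    r=np.array(c["rotation"])@np.r_[p,1]; return np.array(c["eye"]),r/np.linalg.norm(r)
def atz(n,u,v,z):
    e,r=ray(n,u,v); return e+r*(z-e[2])/r[2]
def proj(n,P):
    c,f=K(n); q=np.array(c["rotation"]).T@(np.array(P)-np.array(c["eye"])); p=q[:2]/q[2]
    return p*(1+c["k1"]*(p@p))*f+[c["cx"],c["cy"]]
def tri(o):
    A=np.zeros((3,3));b=np.zeros(3)
    for n,u,v in o:
        e,r=ray(n,u,v);M=np.eye(3)-np.outer(r,r);A+=M;b+=M@e
    return np.linalg.solve(A,b)
def snap(n,f,crop=None,s=1):
    i=arm.grab_frame(n)[:,:,::-1]
    if crop: x,y,w,h=crop; i=i[y:y+h,x:x+w]
    cv2.imwrite("pics/"+f,cv2.resize(i,None,fx=s,fy=s,interpolation=cv2.INTER_CUBIC))
E
python3 - <<'E'
from h import *
snap("scene","a.png",None,1.42);snap("top","b.png",None,1.42)
for n in("scene","top"):print(arm.get_calibration(n))
print(arm.observe())
E
```

```text
{'vertical_fov': 52.149542988076334, 'cx': 279.9861332059319, 'cy': 205.23027254217644, 'k1': -0.10732373662518775, 'eye': array([1.26393686, 0.415259  , 0.88288096]), 'rotation': array([-0.22015556,  0.50369116,  0.76960685, -0.32485696])}
{'vertical_fov': 55.78622537548307, 'cx': 271.9426436311608, 'cy': 207.67570631982917, 'k1': -0.09285528327217908, 'eye': array([0.49797637, 0.1598935 , 1.26574217]), 'rotation': array([-0.02423358,  0.7157144 , -0.69750811,  0.025457  ])}
{'t': 0.1, 'joint_pos': array([-1.39239966e+00,  3.13375503e-01,  1.49834076e+00, -4.83009093e-05,
        1.33102097e+00, -2.23395026e-01]), 'joint_velocities': array([ 4.29591334e-04,  9.97374772e-04, -9.78872960e-04, -1.35487581e-03,
        2.11213123e-03, -3.29209846e-05]), 'joint_torque': array([ 2.02109120e-03, -4.12899971e+01, -2.60144001e+01, -1.83234924e-04,
        3.01386674e-03,  1.68186131e-05]), 'ee_pos': array([ 0.20524863, -0.48296582,  0.23080946]), 'orientation': array([-3.97463243e-04,  8.33989838e-01, -5.51779505e-01, -4.12419034e-04]), 'contact_force': array([ 0.90704301, -0.54767189,  0.60363774]), 'moment': array([0.0471059 , 0.0078475 , 0.06052435]), 'width': 0.9970400439286307}
```

View pics/a.png

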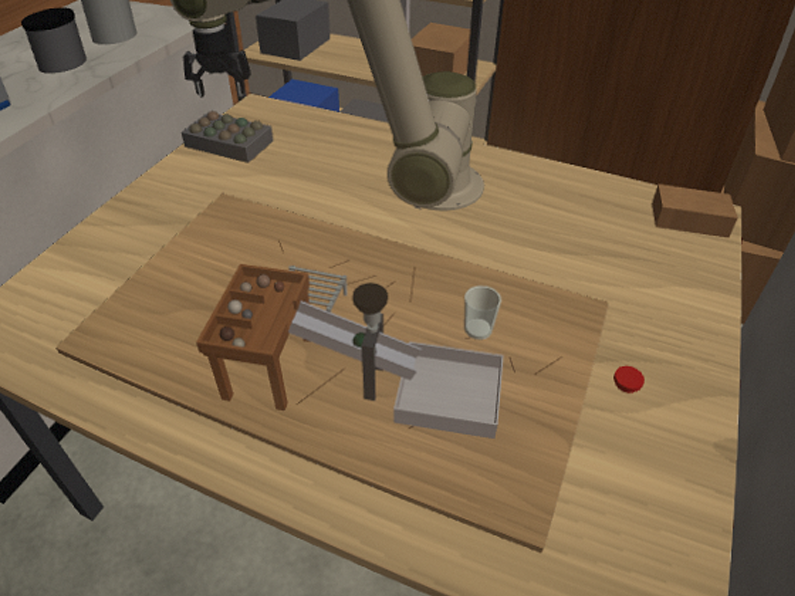

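View pics/b.png

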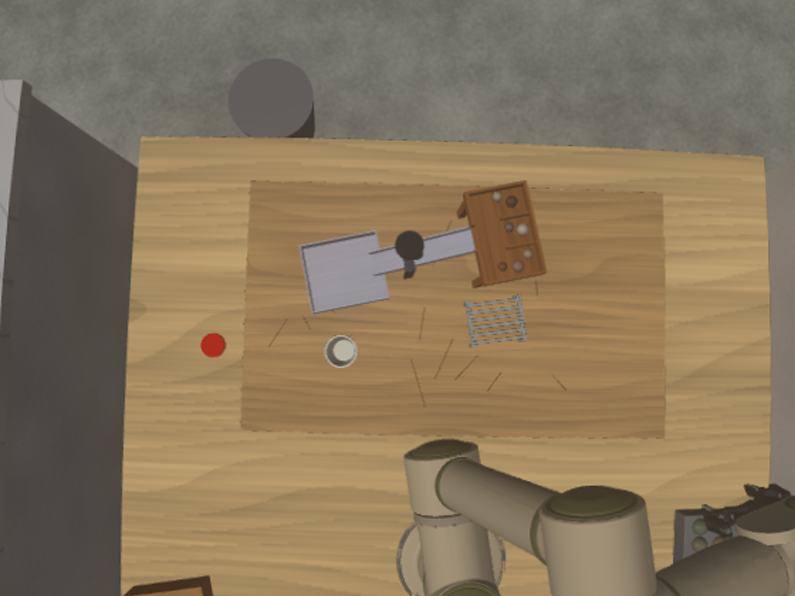

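```bash
sed -i 's/^import numpy as np, cv2/import numpy as np, cv2\nfrom scipy.spatial.transform import Rotation as Ro/; s/np.array(c\["rotation"\])/Ro.from_quat(np.array(c["rotation"])[[1,2,3,0]]).as_matrix()/' h.py
python3 - <<'E'
from h import *
s=1.42
def T(a,b):return tri([("top",a[0]/s,a[1]/s),("scene",b[0]/s,b[1]/s)])
print("lid top",T((409,245),(371,298)), atz("top",409/s,245/s,.238),atz("scene",371/s,298/s,.238))
for p in [(250,181),(663,193),(664,438),(241,430)]:print("board",atz("top",p[0]/s,p[1]/s,.018))
for p in [(301,246),(376,231),(389,297),(313,313)]:print("tray rim",atz("top",p[0]/s,p[1]/s,.055))
for p in [(463,185),(527,181),(546,272),(482,285)]:print("shelf rim",atz("top",p[0]/s,p[1]/s,.174))
print("jar",atz("top",341/s,351/s,.1));
for p in [(466,302),(521,296),(526,340),(470,346)]:print("rack",atz("top",p[0]/s,p[1]/s,.073))
a=arm.grab_frame("scene")[:,:,::-1];b=arm.grab_frame("top")[:,:,::-1]
A=cv2.resize(a[180:290,200:300],None,fx=4,fy=4,interpolation=2);B=cv2.resize(b[120:230,240:340],None,fx=4,fy=4,interpolation=2)
cv2.imwrite("pics/c.png",np.hstack([A,B]))
E
```

```text
lid top [0.66465409 0.11990303 0.22893708] [0.66355551 0.11934694 0.238     ] [0.67270048 0.12493447 0.238     ]
board [0.83723627 0.47484375 0.018     ]
board [ 0.83881513 -0.47574356  0.018     ]
board [ 0.27914766 -0.47475446  0.018     ]
board [0.27867962 0.47152456 0.018     ]
tray rim [0.68493986 0.34661726 0.055     ]
tray rim [0.72190474 0.18454945 0.055     ]
tray rim [0.57886121 0.1526584  0.055     ]
tray rim [0.54012219 0.3153071  0.055     ]
shelf rim [0.79698565 0.01241072 0.174     ]
shelf rim [ 0.80946661 -0.11561264  0.174     ]
shelf rim [ 0.62807172 -0.15383697  0.174     ]
shelf rim [ 0.59905054 -0.02746619  0.174     ]
jar [0.46169792 0.24906673 0.1       ]
rack [ 0.57123331 -0.01111425  0.073     ]
rack [ 0.58705777 -0.12893747  0.073     ]
rack [ 0.49359036 -0.14068412  0.073     ]
rack [ 0.47820836 -0.02120248  0.073     ]
```

View pics/c.png

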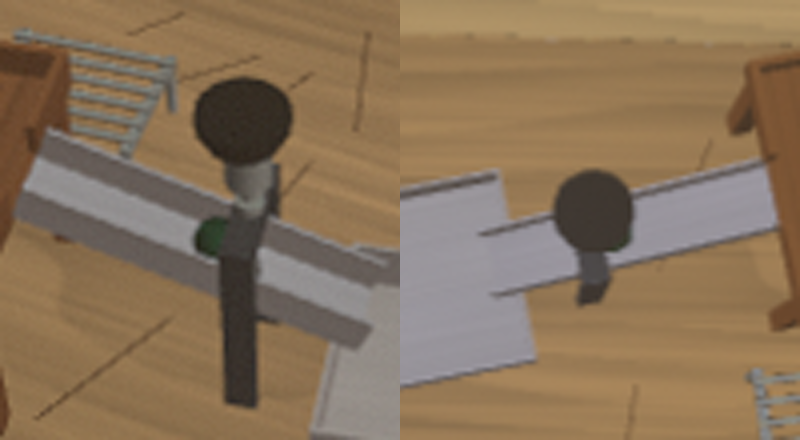

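```bash
cat >> h.py <<'E'
def to(P):
    o=arm.observe(); R=Ro.from_quat(np.array(o["orientation"])[[1,2,3,0]]).as_matrix()
    return np.round(R.T@(np.array(P)-o["ee_pos"]),4), np.round(R,3).tolist()
E
python3 - <<'E'
from h import *
print(tri([("top",288.5,172.75),("scene",260.75,207.75)]),atz("top",288.5,172.75,.238),atz("scene",260.75,207.75,.238))
print(to([.666,.121,.30]))
E
```

```text
[0.66346509 0.11854636 0.23369869] [0.66302113 0.11810011 0.238     ] [0.66726662 0.12115541 0.238     ]
(array([-0.3758, -0.6603, -0.0686]), [[0.391, -0.92, -0.0], [-0.92, -0.391, 0.001], [-0.001, -0.0, -1.0]])
```

carry_out(xyz=[[-0.0094,-0.0165,-0.003],[-0.0094,-0.0165,-0.003],[-0.0094,-0.0165,-0.003],[-0.0094,-0.0165,-0.003],[-0.0094,-0.0165,-0.003],[-0.0094,-0.0165,-0.003],[-0.0094,-0.0165,-0.003],[-0.0094,-0.0165,-0.003],[-0.0094,-0.0165,-0.003],[-0.0094,-0.0165,-0.003],[-0.0094,-0.0165,-0.003],[-0.0094,-0.0165,-0.003],[-0.0094,-0.0165,-0.003],[-0.0094,-0.0165,-0.003],[-0.0094,-0.0165,-0.003],[-0.0094,-0.0165,-0.003],[-0.0094,-0.0165,-0.003],[-0.0094,-0.0165,-0.003],[-0.0094,-0.0165,-0.003],[-0.0094,-0.0165,-0.003]], roll=[0,0,0,0,0,0,0,0,0,0,0,0,0,0,0,0,0,0,0,0], gripper=1)

```text
t: 1.87
ee_pos: [0.4359, -0.1802, 0.2914]
orientation: [-0.0, 0.834, -0.552, -0.0]
contact_force: [0.9, 0.0, 0.5]
width: 1.002
```

carry_out(xyz=[[-0.0094,-0.0165,-0.001],[-0.0094,-0.0165,-0.001],[-0.0094,-0.0165,-0.001],[-0.0094,-0.0165,-0.001],[-0.0094,-0.0165,-0.001],[-0.0094,-0.0165,-0.001],[-0.0094,-0.0165,-0.001],[-0.0094,-0.0165,-0.001],[-0.0094,-0.0165,-0.001],[-0.0094,-0.0165,-0.001],[-0.0094,-0.0165,0],[-0.0094,-0.0165,0],[-0.0094,-0.0165,0],[-0.0094,-0.0165,0],[-0.0094,-0.0165,0],[-0.0094,-0.0165,0],[-0.0094,-0.0165,0],[-0.0094,-0.0165,0],[0,0,0],[0,0,0]], roll=[0,0,0,0,0,0,0,0,0,0,0,0,0,0,0,0,0,0,0,0])

```text
t: 3.53
ee_pos: [0.6427, 0.0912, 0.3005]
orientation: [0.0, 0.834, -0.551, -0.0]
contact_force: [0.8, -0.7, -0.3]
width: 1.002
```

```bash
python3 - <<'E'
from h import *
o=arm.observe();print(o["t"],o["joint_pos"])
print(to([.664,.119,.217]))
snap("scene","d.png",(180,100,170,170),3.5)
E
```

```text
3.5333 [-3.91548982e-02  5.77870282e-01  9.27986163e-01 -1.78477358e-04
  1.63686005e+00  1.12879747e+00]
(array([-0.0172, -0.0306,  0.0835]), [[0.392, -0.92, -0.001], [-0.92, -0.392, -0.0], [-0.0, 0.001, -1.0]])
```

View pics/d.png

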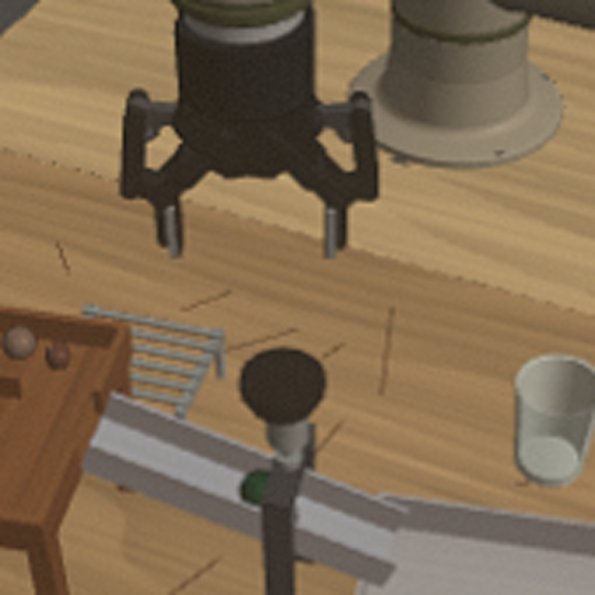

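carry_out(xyz=[[-0.0057,-0.0102,0],[-0.0057,-0.0102,0],[-0.0058,-0.0102,0],[0,0,0.012],[0,0,0.012],[0,0,0.012],[0,0,0.012],[0,0,0],[0,0,0]], roll=[0,0,0,0,0,0,0,0,0])

```text
t: 4.33
ee_pos: [0.6638, 0.1178, 0.2535]
orientation: [0.0, 0.834, -0.552, -0.0]
contact_force: [-0.2, -0.8, -0.1]
width: 1.002
```

```bash
python3 - <<'E'
from h import *
o=arm.observe();print(to([.664,.119,.217]))
R=np.array(to([0,0,0])[1]);p=o["ee_pos"]
for n in("scene","top"):
  for dz in (0,-.013): print(n,dz,[proj(n,p+R@[x,0,dz]) for x in(-.0425,0,.0425)])
a=arm.grab_frame("scene")[:,:,::-1];b=arm.grab_frame("top")[:,:,::-1]
A=cv2.resize(a[150:250,210:310],None,fx=4,fy=4,interpolation=2);B=cv2.resize(b[120:220,240:340],None,fx=4,fy=4,interpolation=2)
cv2.imwrite("pics/e.png",np.hstack([A,B]))
E
```

```text
(array([-0.001 , -0.0007,  0.0365]), [[0.39, -0.921, -0.001], [-0.921, -0.39, -0.0], [-0.0, 0.001, -1.0]])
scene 0 [array([279.74587258, 201.32817624]), array([259.88276264, 201.07606042]), array([240.04098985, 200.82601178])]
scene -0.013 [array([279.81231656, 196.86475767]), array([259.75317708, 196.61050324]), array([239.71603729, 196.36045768])]
top 0 [array([273.53897326, 177.48048514]), array([288.88570454, 171.50585635]), array([304.17386307, 165.56350683])]
top -0.013 [array([273.57308856, 176.72824154]), array([289.1164537 , 170.67848615]), array([304.59934314, 164.6622336 ])]
```

View pics/e.png

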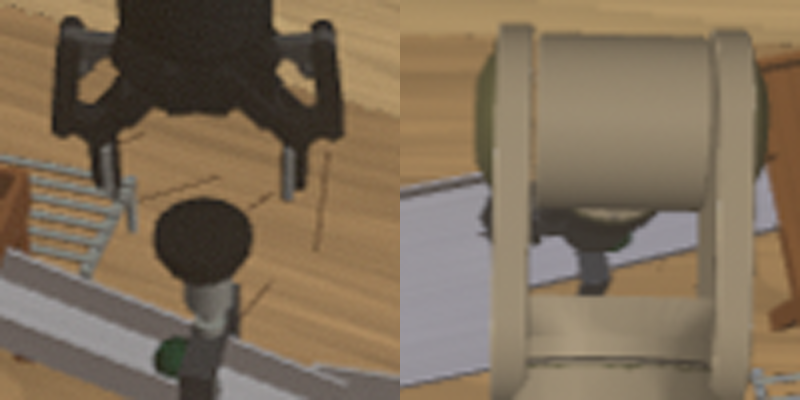

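carry_out(xyz=[[-0.002,-0.0015,0.006],[0,0,0.006],[0,0,0.006],[0,0,0.006],[0,0,0.006],[0,0,0.006],[0,0,0],[0,0,0]], roll=[0,0,0,0,0,0,0,0])

```text
t: 5.1
ee_pos: [0.6646, 0.121, 0.2169]
orientation: [0.0, 0.834, -0.552, -0.0]
contact_force: [-0.2, 1.1, 0.5]
width: 0.996
```

carry_out(xyz=[[0,0,0],[0,0,0],[0,0,0],[0,0,0],[0,0,0],[0,0,0],[0,0,0],[0,0,0],[0,0,0],[0,0,0],[0,0,0],[0,0,0]], roll=[0,0,0,0,0,0,0,0,0,0,0,0], gripper=0)

```text
t: 6.1
ee_pos: [0.665, 0.121, 0.2182]
orientation: [-0.001, 0.834, -0.552, 0.001]
contact_force: [-0.4, 0.4, 5.8]
width: 0.606
```

```bash
python3 - <<'E'
from h import *
o=arm.observe();print(o["ee_pos"],o["width"],o["contact_force"])
print(proj("scene",o["ee_pos"]))
snap("scene","f.png",(210,150,100,100),5)
E
```

```text
[0.66500944 0.120985   0.21822565] 0.6055240824409314 [-0.40092644  0.43426712  5.77555191]
[261.29317093 213.5456536 ]
```

View pics/f.png

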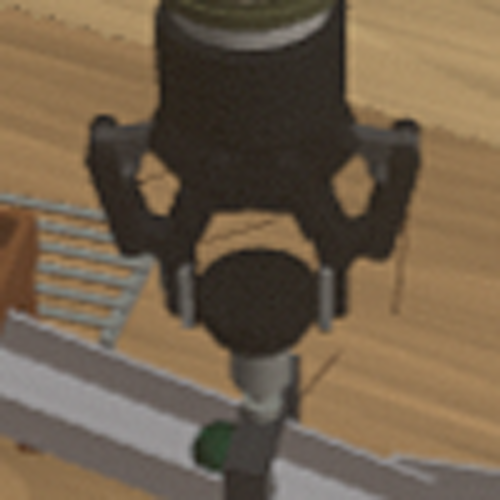

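carry_out(xyz=[[0,0,-0.003],[0,0,-0.005],[0,0,-0.008],[0,0,-0.01],[0,0,-0.01],[0,0,-0.01],[0,0,-0.008],[0,0,-0.005],[0,0,0],[0,0,0]], roll=[0,0,0,0,0,0,0,0,0,0])

```text
t: 6.98
ee_pos: [0.6647, 0.121, 0.2763]
orientation: [0.0, 0.834, -0.552, -0.0]
contact_force: [-0.4, -0.2, -0.4]
width: 0.606
```

```bash
python3 - <<'E'
from h import *
o=arm.observe();print(o["ee_pos"],o["width"],o["contact_force"])
print(to([.519,.089,.10]))
snap("scene","g.png",(210,110,120,120),5)
E
```

```text
[0.66471764 0.12096379 0.27625411] 0.6058146411244861 [-0.41572212 -0.2212666  -0.40322908]
(array([-0.0276,  0.1466,  0.1763]), [[0.391, -0.92, -0.0], [-0.92, -0.391, -0.0], [-0.0, 0.0, -1.0]])
```

View pics/g.png

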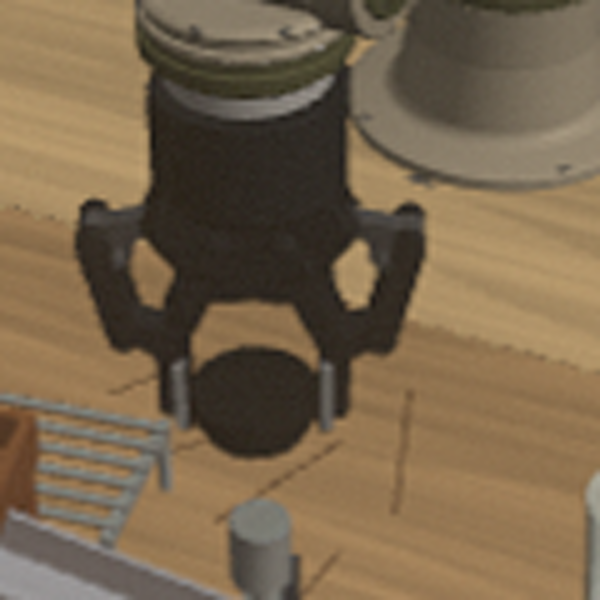

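carry_out(xyz=[[-0.001,0.005,0],[-0.003,0.015,0],[-0.003,0.016,0],[-0.003,0.016,0],[-0.003,0.016,0],[-0.003,0.016,0],[-0.003,0.016,0],[-0.003,0.016,0],[-0.003,0.016,0.01],[-0.002,0.01,0.015],[-0.001,0.005,0.02],[0,0,0.02],[0,0,0.02],[0,0,0.02],[0,0,0.02],[0,0,0.02],[0,0,0.02],[0,0,0.015],[0,0,0.008],[0,0,0]], roll=[0,0,0,0,0,0,0,0,0,0,0,0,0,0,0,0,0,0,0,0])

```text
t: 8.7
ee_pos: [0.5172, 0.0893, 0.0868]
orientation: [0.001, 0.834, -0.552, -0.001]
contact_force: [0.3, 0.5, -0.1]
width: 0.607
```

carry_out(xyz=[[0,0,0.012],[0,0,0.012],[0,0,0.01],[0,0,0.008],[0,0,0.006],[0,0,0.004],[0,0,0.004],[0,0,0],[0,0,0],[0,0,0]], roll=[0,0,0,0,0,0,0,0,0,0])

```text
t: 9.53
ee_pos: [0.5187, 0.0893, 0.0326]
orientation: [-0.0, 0.834, -0.552, 0.0]
contact_force: [-0.5, 0.7, -0.1]
width: 0.606
```

carry_out(xyz=[[0,0,0.003],[0,0,0.003],[0,0,0.003],[0,0,0.002],[0,0,0.002],[0,0,0],[0,0,0],[0,0,0]], roll=[0,0,0,0,0,0,0,0])

```text
t: 10.2
ee_pos: [0.5185, 0.0893, 0.0194]
orientation: [-0.0, 0.834, -0.552, 0.0]
contact_force: [-0.4, -0.6, 0.2]
width: 0.601
```

carry_out(xyz=[[0,0,0.001],[0,0,0.001],[0,0,0],[0,0,0]], roll=[0,0,0,0])

```text
t: 10.53
ee_pos: [0.5187, 0.0893, 0.0182]
orientation: [-0.0, 0.834, -0.552, 0.0]
contact_force: [-4.2, 0.4, 9.7]
width: 0.609
```

carry_out(xyz=[[0,0,0],[0,0,0],[0,0,0],[0,0,0],[0,0,0],[0,0,0],[0,0,0],[0,0,0]], roll=[0,0,0,0,0,0,0,0], gripper=1)

```text
t: 11.2
ee_pos: [0.5185, 0.0893, 0.0173]
orientation: [-0.0, 0.834, -0.552, 0.0]
contact_force: [-0.9, -0.3, 0.4]
width: 1.002
```

carry_out(xyz=[[0,0,-0.005],[0,0,-0.01],[0,0,-0.02],[0,0,-0.025],[0,0,-0.025],[0,0,-0.025],[0,0,-0.025],[0,0,-0.025],[0,0,-0.025],[0,0,-0.02],[0,0,-0.02],[0,0,-0.02],[0,0,-0.015],[0,0,0],[0,0,0]], roll=[0,0,0,0,0,0,0,0,0,0,0,0,0,0,0])

```text
t: 12.45
ee_pos: [0.5184, 0.0893, 0.278]
orientation: [-0.0, 0.834, -0.552, 0.001]
contact_force: [-0.2, 0.5, -0.7]
width: 1.0
```

```bash
python3 - <<'E'
from h import *
o=arm.observe();print(o["ee_pos"],o["width"],o["contact_force"])
print(to([.665,.121,.26]),proj("scene",[.665,.121,.218]),proj("scene",[.519,.089,.038]))
snap("scene","i.png",(190,120,160,150),5)
E
```

```text
[0.51839723 0.08927747 0.27801612] 0.9997914727253697 [-0.24309768  0.50019166 -0.71104503]
(array([ 0.0281, -0.1473,  0.0182]), [[0.391, -0.92, 0.002], [-0.92, -0.391, -0.0], [0.001, -0.001, -1.0]]) [261.30311337 213.61772283] [274.60828217 222.44255955]
```

View pics/i.png

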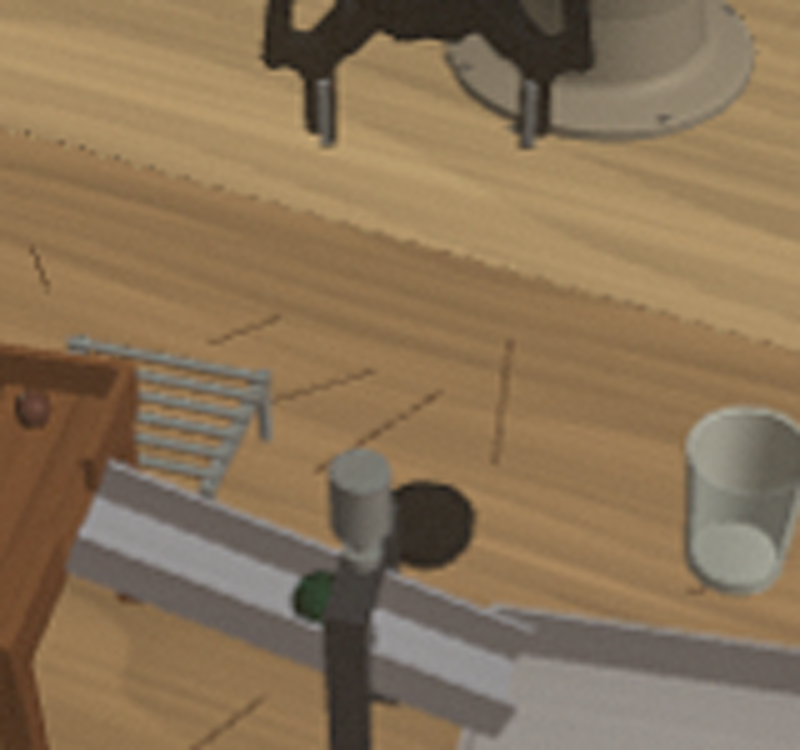

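carry_out(xyz=[[0.001,-0.005,0],[0.003,-0.015,0],[0.003,-0.016,0],[0.003,-0.016,0],[0.003,-0.016,0],[0.003,-0.016,0],[0.003,-0.016,0],[0.003,-0.016,0],[0.003,-0.016,0],[0.001,-0.01,0],[0,-0.005,0],[0,0,0.01],[0,0,0.015],[0,0,0.015],[0,0,0.015],[0,0,0.015],[0,0,0.012],[0,0,0.008],[0,0,0.005],[0,0,0]], roll=[0,0,0,0,0,0,0,0,0,0,0,0,0,0,0,0,0,0,0,0])

```text
t: 14.17
ee_pos: [0.6633, 0.1228, 0.1811]
orientation: [0.001, 0.834, -0.552, -0.001]
contact_force: [0.1, 0.7, -0.5]
width: 1.0
```

carry_out(xyz=[[0,0,0],[0,0,0],[0,0,0],[0,0,0],[0,0,0],[0,0,0],[0,0,0],[0,0,0],[0,0,0],[0,0,0],[0,0,0],[0,0,0],[0,0,0],[0,0,0],[0,0,0]], roll=[0,0,0,0,0,0,0,0,0,0,0,0,0,0,0], gripper=0)

```text
t: 15.42
ee_pos: [0.6646, 0.1216, 0.1832]
orientation: [0.0, 0.834, -0.552, 0.001]
contact_force: [1.7, -5.4, 2.1]
width: 0.314
```

carry_out(xyz=[[0.0012,0,0],[0,0,-0.003],[0,0,-0.004],[0,0,-0.005],[0,0,-0.005],[0,0,-0.005],[0,0,-0.005],[0,0,-0.005],[0,0,-0.005],[0,0,-0.004],[0,0,-0.002],[0,0,-0.001],[0,0,0],[0,0,0],[0,0,0]], roll=[0,0,0,0,0,0,0,0,0,0,0,0,0,0,0])

```text
t: 16.67
ee_pos: [0.6645, 0.1215, 0.2252]
orientation: [0.0, 0.834, -0.552, -0.0]
contact_force: [5.0, -1.6, -9.6]
width: 0.311
```

carry_out(xyz=[[0,0,-0.001],[0,0,-0.001],[0,0,-0.001],[0,0,0],[0,0,0],[0,0,0]], roll=[0,0,0,0,0,0])

```text
t: 17.17
ee_pos: [0.6645, 0.1215, 0.2282]
orientation: [0.0, 0.834, -0.552, -0.0]
contact_force: [5.6, -2.5, -9.6]
width: 0.31
```

carry_out(xyz=[[0,0,-0.001],[0,0,0],[0,0,0],[0,0,0]], roll=[0,0,0,0])

```text
t: 17.5
ee_pos: [0.6645, 0.1215, 0.2291]
orientation: [0.0, 0.834, -0.552, -0.0]
contact_force: [5.7, -1.8, -9.9]
width: 0.313
```

```bash
python3 - <<'E'
from h import *
o=arm.observe();print(o["t"],o["ee_pos"],o["width"],o["contact_force"])
snap("scene","j.png",(190,120,190,160),4)
E
```

```text
17.5 [0.66449119 0.12149155 0.22914911] 0.31317021582827703 [ 5.70074092 -1.79673814 -9.86420909]
```

View pics/j.png

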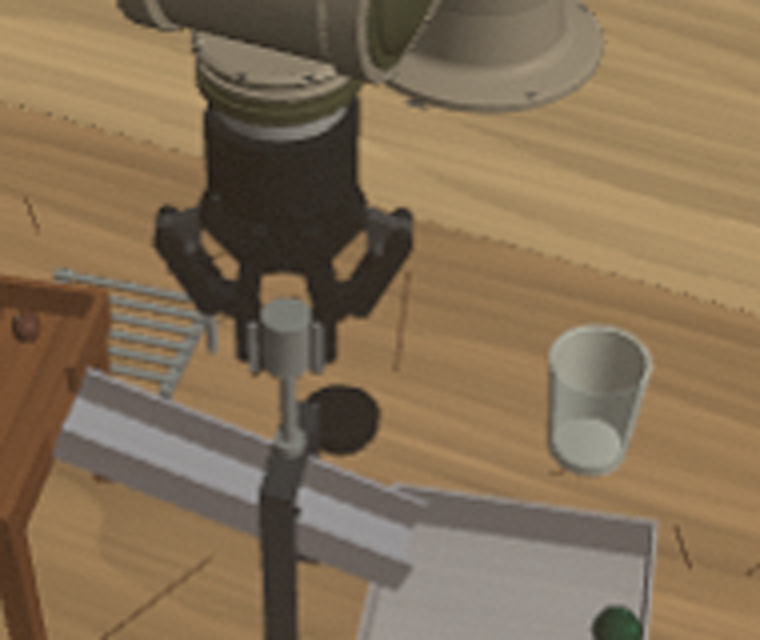

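carry_out(xyz=[[0,0,-0.0005],[0,0,0],[0,0,0],[0,0,0],[0,0,0],[0,0,0],[0,0,0],[0,0,0],[0,0,0],[0,0,0],[0,0,0],[0,0,0],[0,0,0],[0,0,0],[0,0,0],[0,0,0],[0,0,0],[0,0,0],[0,0,0],[0,0,0]], roll=[0,0,0,0,0,0,0,0,0,0,0,0,0,0,0,0,0,0,0,0])

```text
t: 19.22
ee_pos: [0.6645, 0.1215, 0.2293]
orientation: [0.001, 0.834, -0.552, -0.001]
contact_force: [6.3, -2.2, -11.4]
width: 0.311
```

```bash
python3 - <<'E'
from h import *
o=arm.observe();print(o["t"],o["ee_pos"],o["contact_force"],proj("scene",[.664,.123,.264]))
snap("scene","k.png",(190,150,200,160),4)
E
```

```text
19.2167 [0.6644855  0.12145562 0.22929754] [  6.32601641  -2.18839677 -11.38817468] [261.95620236 198.20981367]
```

View pics/k.png

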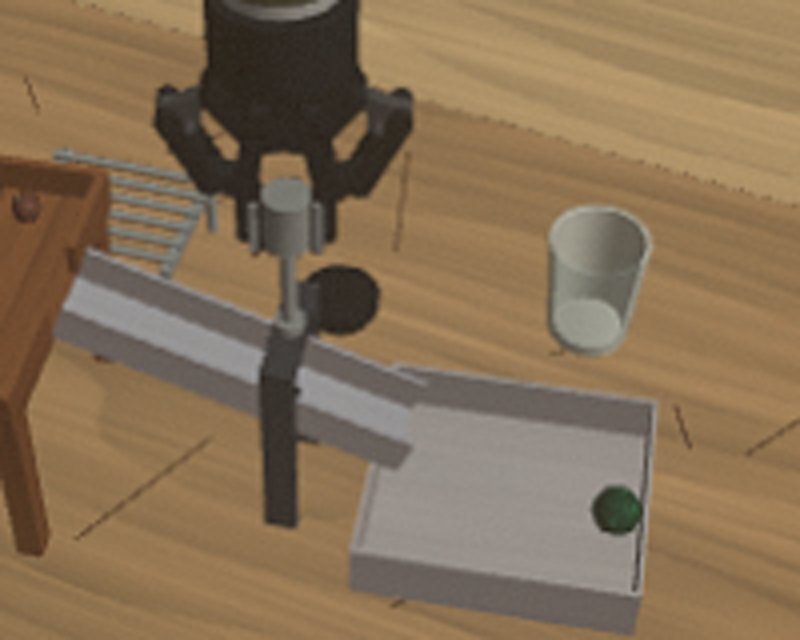

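The knob is at its stop: the force rose to 11.4 N with almost no further travel. The nodule lies in the tray at about crop (617,510), the lid is flat on the board, and the jar and rack are where they were.

```bash
python3 -c "
from bench import arm
print(arm.finish_job())"
```

```text
the job is handed in; nothing more can be done
None
```

The job is done and handed in at about 19 s of the allowed 51 s; no verdict was reported.

**What I did:** I lifted the black lid off the knob and set it down in the always-free strip of board, around (0.519, 0.089), then let it go. I then gripped the knob, pulled the plunger straight up to its stop and kept holding it.

**Last checks:**
- **Plunger:** the tool rose about 46 mm from the grip. A final 0.5 mm pull raised the downward force from 9.9 to 11.4 N with almost no further travel, so it is at its stop. The fingers are still closed on the knob (opening 0.31).
- **Nodule:** it rests in the tray against the far wall.
- **Lid:** it lies flat on the board, clear of the fingers. I judged this by eye and did not measure its tilt or height.
- **Jar and rack:** both look unmoved in the pictures.

**One disagreement:** the knob's top appeared about 2 pixels higher in the image than I predicted. That is about 4 to 5 mm, roughly the 2 mm calibration error plus my reading error, and it is on the side of the plunger being fully up.

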